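# Refit the lens of the stockroom hand lamp

## Robot

A 6-joint arm with a two-finger parallel gripper is mounted at the origin on the work surface. World frame = base frame: x ahead of the robot, y to its left, z up, the work surface at z = 0. Lengths are in mm, angles in rad, forces in N, time in s.
With the tool pointing down it reaches from about 350 to 775 mm from the base axis. Payload 7.3 kg.
Tool frame: the origin (TCP) lies at the centre of the arm's flange, where the gripper is bolted on; the fingertips stand 178 mm ahead of it and the grasp point (between the pads) lies 159 mm ahead of it; z points along the fingers, y is the direction in which the jaws open and shut (so a half turn about z gives the same grasp; the last joint's range is limited). The gripper opens to 92 mm and grips with 3 to 60 N. Pads are 19 mm wide; open, the fingers measure 130 mm over their backs; the gripper's body (75 mm by 190 mm) begins 47 mm behind the grasp point.
Start: joints at [1.087, 0.342, 1.524, -0, 1.275, -0.146], TCP at [173.97, 495.341, 404.741] pointing down, gripper open.
Joint ranges: [-2.53, 2.53], [-0.77, 2.02], [0.04, 2.7], [-1, 4.14], [0.28, 2.66], [-3.11, 3.11]. Speed limits (rad/s): [2.57, 2.57, 3.14, 3.14, 3.14, 3.14].

## Interface

Orientations are given as [roll, pitch, yaw] about the fixed x, y, z axes, in that order (R = Rz(yaw) Ry(pitch) Rx(roll)).
In Python, from plant import get_obs, capture, close_job gives the robot as it stands. The module is installed in compiled form; this text tells all that it offers.
- The arm moves only by the shell command python3 -m pendant 'ROWS'. ROWS is JSON, a list of rows, each a list of 3 entries, a list of its own where there are three numbers: the shift along the tool's x, y, z in m, then the turn, a rotation vector about the tool's x, y, z in rad, then the finger opening in m, from 0 to 0.0918. In form: [[[tx, ty, tz], [wx, wy, wz], fingers], ...]. A call has 1 to 10 rows; each row is the pose to reach, as a shift and turn from the pose commanded when the call began, along the tool's axes at that moment; what a row does not reach only later rows make up. A row lasts 1/12 s, in which the tool goes at most 41.7 mm and 7.16 degrees, less where a joint would pass 70% of its speed; a pose out of reach is approached as far as the arm can. A call with a gripper value outside its range is refused whole. The fingers move at their own pace and stop on an object; the grip force is fixed at half the most. Time passes only in rows, so rows that repeat a pose let the fingers close. It gives the time, the measured TCP pose, the force and the opening at its end, in the units of the state.
- get_obs(): the state, without advancing time (a new reading comes with each control period).
- capture(name): name is "scene" or "top" or "wrist"; returns a dict with "color" (384x512x3 uint8, red, green, blue), "mtx" (3x3 intrinsics, pixels), "dist" ([k1, k2, p1, p2, k3] as OpenCV has them; the pictures are not rectified), "rvec" (rotation vector, rad) and "tvec" (3), from world to camera coordinates, as OpenCV has them. Camera axes: x right, y down, z forward; pixel columns grow to the right and rows downward; lengths in mm; the calibration is good to about 2 mm. A picture is of the moment at which its call begins. There is no depth.
- close_job(): hands the job in, once; it reports no verdict.
The state is a dict: "time": time; "joint_positions": joint angles; "dq": joint speeds; "tau": joint torques, N m; "tool_pos": TCP position; "tcp_rot": TCP orientation; "contact_force": force on the tool from outside, world axes, zero at the start; "moment": the same for the moment, N m; "grip_width": finger opening in mm.
Only numpy, scipy, OpenCV 4.12 (cv2) and the standard library are available. Lean on these libraries where they do the work, as an engineer would, in place of code of your own. Each camera call takes 0.05 s, during which the arm holds its last target. There are 200 camera calls.

## Task

Drop the clear glass lens into the round neck of the yellow hand lamp so that it lies flat on its seat, and let go of it. Then put the blue retaining ring over the neck and screw it down clockwise until it is snug and holds the lens firmly by itself, without overtightening: too much force cracks the glass. Let go, and leave the bottles, battery cells and other things where they are.

Things in the scene. Friction and masses are not known exactly. Their poses are not given: they have to be found in the camera images.
- lamp: Yellow hand lamp, fixed on its back: a 120 x 100 mm block with 20 mm high clamp bars on its y sides and a handle on its +x side (to 52 mm high, 92 mm from the axis). Its level black face is 75 mm above the table; from it rises a round black neck, 24 mm high, 44 mm outside (41 mm in the top 3 mm), bore 38 mm. Origin: on the table under the neck's axis, z up.
- mark (a point): White mark on the lamp's face, on the neck's -x side, 41 mm from its axis. The thread around the neck: three metal ramps 80 degrees long, outer diameter 51 mm, level on top, with three 40 degree gaps between, every 120 degrees. The middle of one gap lies at this mark, give or take 29 degrees (not reported).
- mouth (a point): Centre of the neck's top rim, 24 mm above the lamp's face, axes as the lamp's. The thread ramps' level tops lie 19.5 mm above the face; their undersides start at 16 mm and sink to 9 mm going clockwise seen from above (0.0875 mm per degree). The whole thread sits up to 1.3 mm higher or lower from lamp to lamp (not reported).
- seat (a point): Centre of the sprung rubber gasket in the neck on which the lens rests, on the axis, 16 mm above the lamp's face (8 mm below the rim), axes as the lamp's. It gives 18 N per mm, up to 3.5 mm.
- lens: Clear glass lens: disc 36 mm across, 12 mm thick at the edge, slightly domed on top (14.5 mm), narrowed over the lowest 2.4 mm (33 mm at the bottom); 35 g. Origin: centre of its flat underside, z up. It lies on a fixed cork block 22 mm square and 22 mm high. Seated, its top edge stands 4 mm above the neck's rim.
- ring: Blue twelve-sided retaining ring standing on the table, 59 mm across flats (a pair of flats faces its x axis, the others every 30 degrees), 21 mm high, skirt 3 mm thick, hole in the top 29 mm, about 120 g. Origin: centre of its open underside, z up. White mark on top, on its -x side.
- pin (a point): Tip of the ring's inward steel pin on its -x side, under the white mark. Three such pins, 120 degrees apart, 4 mm thick, centres 2.5 mm above the ring's origin, tips on a 46 mm circle. With the pins in the thread's gaps the ring drops onto the lens; turned clockwise the pins slip under the ramps, meet them 5 to 40 degrees past the gap's edge and draw the ring down.
- pads (a point): Centre of the rubber pads under the ring's top rim, on its axis, 18 mm above its origin; they press on the lens' edge. On the seated lens the ring's origin is some 9.5 mm above the lamp's face. Snug is 11 to 28 N of squeeze: 11 to 20 degrees of turning after the pins meet the ramps and draw ring and hand down; resistance to turning then 0.06 to 0.3 N m. Friction holds it. Over 34 N cracks the lens.
- sauce_a: Bystander, to be left alone: tall amber sauce bottle with red cap, 60 mm wide, 190 mm high. Origin: centre of its underside.
- sauce_b: Bystander, to be left alone: amber sauce bottle with yellow cap, 60 mm wide, 170 mm high. Origin: centre of its underside.
- jar: Bystander, to be left alone: amber jar with green lid, 68 mm wide, 85 mm high. Origin: centre of its underside.
- driver: Bystander, to be left alone: screwdriver lying flat. Origin: middle of its length.
- cell_a: Bystander, to be left alone: upright black-and-copper battery cell, 32 mm wide, 60 mm high. Origin: centre of its underside.
- cell_b: Bystander, to be left alone: a second battery cell, like the first. Origin: centre of its underside.
- old_filter: Bystander, to be left alone: green glass filter disc, 48 mm across, 6 mm thick: does not belong to this job. Origin: centre of its underside.
Mind the look-alikes: they are no part of the job. Leave any pink, purple or turquoise look-alike of the lens alone.

How it is judged (in metres and radians):
On the way:
1. the lens lies flat on its seat in the neck, let go, before the ring is on (horizontal distance between lens and seat below 0.0025 m and z of lens in the frame of seat between -0.005 and 0.0015 m and angle between lens's own z axis and vertical below 0.08 rad and contact force between the fingers and lens below 0.1 N and horizontal distance between ring and seat above 0.08 m), for 0.2 s.
At the end, for the whole second after the job is handed in: Lens in the neck within 2.5 mm of the axis, at most 1.5 mm above the seat, level within 0.08 rad; ring centred within 3 mm, level within 0.06 rad, underside under 11.5 mm above the lamp's face, at rest, released, pressing on the lens with 11 to 28 N (horizontal distance between lens and seat below 0.0025 m and z of lens in the frame of seat between -0.005 and 0.0015 m and angle between lens's own z axis and vertical below 0.08 rad and horizontal distance between ring and seat below 0.003 m and angle between the z axis of ring and the z axis of lamp, either way round below 0.06 rad and angle between ring's own z axis and vertical below 0.1 rad and z of ring in the frame of lamp below 0.0865 m and contact force between ring and lens between 11 and 28 N and linear speed of ring below 0.01 m/s and angular speed of ring below 0.1 rad/s); the robot touches nothing.
It fails at once if the ring presses on the lens with more than 34 N: the glass cracks (contact force between ring and lens above 34 N).
It fails at once if the lens is forced against the lamp with more than 55 N (contact force between lens and lamp above 55 N).
It fails at once if the lens is tipped over (angle between lens's own z axis and vertical above 0.8 rad).
It fails at once if a bystander is moved more than 20 mm (distance of any of sauce_a, sauce_b, jar, driver, cell_a, cell_b, old_filter from where it was at the start of the episode above 0.02 m).
It also fails if it takes over 72 s, if anything falls off the work surface, if the arm or the gripper's body presses on something with over 40 N, if the wrist force passes 120 N, or if a joint passes its speed limit or range.

## Working session

There is one attempt and no reset: what is moved stays moved. The work goes in short steps, Python scripts to look and compute and a shell command to move; the robot and the scene stay as the last step left them, time stands still between calls to the robot, and variables do not carry over. Pictures are saved under pics/ and viewed, about 8 in all and at most 12, crops included, and the job is handed in when it is done.

```bash
ls; mkdir -p pics
cat > h.py <<'E'
import numpy as np, cv2
from plant import get_obs, capture
from scipy.spatial.transform import Rotation as R
def snap(name,out=None):
    c=capture(name)
    if out: cv2.imwrite('pics/'+out,c['color'][:,:,::-1])
    return c
def ray(c,uv):
    p=cv2.undistortPoints(np.array([[uv]],float),np.array(c['mtx']),np.array(c['dist'])).ravel()
    Rm=cv2.Rodrigues(np.array(c['rvec'],float))[0]; t=np.array(c['tvec'],float).ravel()
    return -Rm.T@t, Rm.T@np.array([p[0],p[1],1])
def onz(c,uv,z):
    o,d=ray(c,uv); return o+d*(z-o[2])/d[2]
def tri(L):
    A=np.zeros((3,3));b=np.zeros(3)
    for c,uv in L:
        o,d=ray(c,uv); d=d/np.linalg.norm(d); P=np.eye(3)-np.outer(d,d); A+=P;b+=P@o
    x=np.linalg.solve(A,b)
    return x,[float(np.linalg.norm(np.cross(x-ray(c,uv)[0],ray(c,uv)[1]/np.linalg.norm(ray(c,uv)[1])))) for c,uv in L]
def proj(c,X):
    return cv2.projectPoints(np.array([X],float),np.array(c['rvec'],float),np.array(c['tvec'],float),np.array(c['mtx']),np.array(c['dist']))[0].ravel()
E
python3 - <<'E'
from h import *
a=snap('scene');b=snap('top');
cv2.imwrite('pics/a.png',a['color'][:,:,::-1]);cv2.imwrite('pics/b.png',b['color'][:,:,::-1])
for c in(a,b):
    print(ray(c,(256,192)),c['mtx'][0])
print(get_obs())
import pickle;pickle.dump((a,b),open('ab.pkl','wb'))
E
```

```text
pics
(array([910.5612847 , 525.62540587, 812.35639961]), array([-0.36377567, -0.60447991, -0.70874093])) [405.80564224   0.         255.42021472]
(array([ 479.02835797,  -73.70255465, 1093.4453101 ]), array([ 0.08370193, -0.01524335, -0.99651204])) [430.75275692   0.         249.59148536]
{'time': 0.1, 'joint_positions': array([ 1.08706278e+00,  3.42646167e-01,  1.52491900e+00, -1.51909750e-05,
        1.27538841e+00, -1.46026210e-01]), 'dq': array([ 0.00058029, -0.00032896, -0.00102065,  0.00154844, -0.00135354,
       -0.00057488]), 'tau': array([ 2.88325005e-03, -4.32010210e+01, -2.44695389e+01,  7.21485238e-02,
        5.26350620e-02, -3.96260202e-05]), 'tool_pos': array([173.8833668 , 495.24169541, 404.11873112]), 'tcp_rot': array([-3.14024410e+00, -1.83652611e-04,  2.80388962e+00]), 'contact_force': array([-0.4911037 ,  0.97268786, -0.63171288]), 'moment': array([-0.06786854,  0.00526658,  0.03605593]), 'grip_width': 91.89031751174076}
```

View pics/a.png

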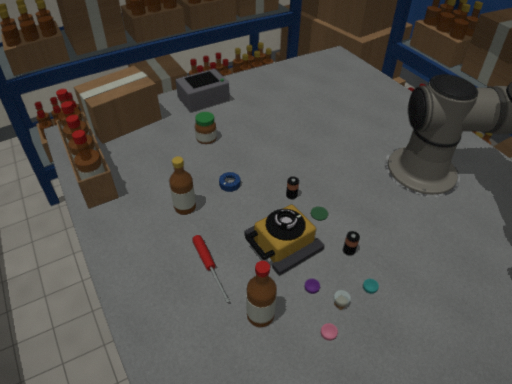

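View pics/b.png

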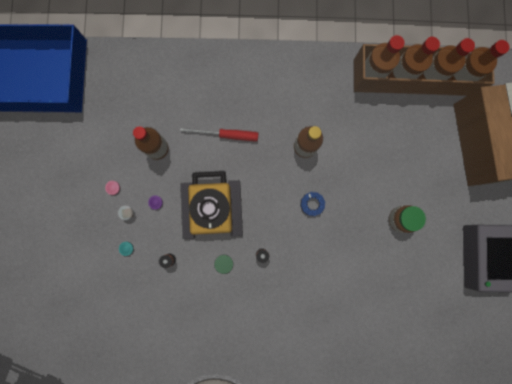

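The scene view shows the lens at (342,298), the lamp neck at about (286,218) and the ring at (230,181). In the top view they are at (125,213), (210,208) and (313,204). The lamp handle points up in the top image, which is world +x.

Run:
```python
from h import *
import pickle
a,b=pickle.load(open('ab.pkl','rb'))
def blob(c,f,box):
    x0,y0,x1,y1=box
    h=cv2.cvtColor(c['color'],cv2.COLOR_RGB2HSV).astype(int)[y0:y1,x0:x1]
    m=f(h[...,0],h[...,1],h[...,2]).astype(np.uint8)
    n,l,s,ce=cv2.connectedComponentsWithStats(m)
    k=1+np.argmax(s[1:,4]); return ce[k]+[x0,y0],s[k]
blue=lambda h,s,v:(h>100)&(h<130)&(s>110)
ra=blob(a,blue,(210,165,250,195));rb=blob(b,blue,(295,185,332,225))
print('ring',ra,rb,tri([(a,ra[0]),(b,rb[0])]),onz(b,rb[0],21))
for n,pa,pb in (('lens',(342,297),(125,212.5)),('neck',(286,217),(209.5,208.5))):
    print(n,tri([(a,pa),(b,pb)]))
print(onz(b,(125,212.5),34), onz(b,(209.5,208.5),99))
# lamp dir: yellow handle/ mark ; other bystanders
for n,p,z in(('purple',(155,202),14),('turq',(126,249),14),('pink',(112,188),14),('cellL',(166,261),60),('cellR',(262,256),60),('sauceA',(142,132),190),('sauceB',(315,132),170),('filter',(224,264),6),('handle',(209,177),52),('driverR',(258,136),15),('driverL',(182,131),10)):
    print(n,onz(b,p,z).round())
def crop(c,box):
    x0,y0,x1,y1=box
    return cv2.resize(c['color'][y0:y1,x0:x1,::-1],(400,400),interpolation=cv2.INTER_CUBIC)
top=np.hstack([crop(b,(175,165,245,235)),crop(a,(245,195,325,275))])
cv2.imwrite('pics/c.png',top)
```

```text
ring (array([229.54615385, 181.65384615]), array([  9,   8,  21,  18, 260], dtype=int32)) (array([312.51440329, 204.30864198]), array([  7,   8,  22,  22, 243], dtype=int32)) (array([ 542.47302139, -233.86118389,    7.84199077]), [0.20844803821475782, 0.20844803821497573]) [ 541.53104745 -231.80514903   21.        ]
lens (array([509.58732446, 232.85351583,  32.14048158]), [0.3286220601032413, 0.3286220601031554])
neck (array([521.75524062,  18.46513392,  92.70991646]), [0.4521790628741605, 0.45217906287424126])
[509.78290322 232.09621824  34.        ] [521.8485898   17.61935004  99.        ]
purple [539. 163.  14.]
turq [419. 231.  14.]
pink [571. 274.  14.]
cellL [396. 121.  60.]
cellR [ 413. -107.   60.]
sauceA [678. 159. 190.]
sauceB [ 691. -214.  170.]
filter [388. -14.   6.]
handle [601.  26.  52.]
driverR [713. -92.  15.]
driverL [722. 103.  10.]
```

```bash
cat >> h.py <<'E'
def go(x,y,z,yaw):
    """print tool-frame shift (mm) / turn (rad) from the measured pose to TCP x,y,z, tool down, yaw"""
    s=get_obs(); R0=R.from_euler('xyz',s['tcp_rot']); R1=R.from_euler('xyz',[np.pi,0,yaw])
    print('t',round(s['time'],2),'pos',s['tool_pos'].round(1),'rot',s['tcp_rot'].round(4),'j6',s['joint_positions'][5].round(2),'F',s['contact_force'].round(1),'M',s['moment'].round(3),'w',round(s['grip_width'],1))
    print('shift',R0.inv().apply(np.array([x,y,z])-s['tool_pos']).round(1),'turn',(R0.inv()*R1).as_rotvec().round(3))
E
python3 -m pendant '[[[-0.03,-0.01,0.005],[0,0,-0.03],0.06],[[-0.07,-0.024,0.02],[0,0,-0.07],0.06],[[-0.11,-0.037,0.03],[0,0,-0.11],0.06],[[-0.15,-0.05,0.04],[0,0,-0.15],0.06],[[-0.19,-0.064,0.05],[0,0,-0.19],0.06],[[-0.23,-0.078,0.06],[0,0,-0.23],0.06],[[-0.265,-0.09,0.07],[0,0,-0.27],0.06],[[-0.3,-0.101,0.08],[0,0,-0.3],0.06],[[-0.335,-0.114,0.09],[0,0,-0.337],0.06],[[-0.37,-0.125,0.095],[0,0,-0.337],0.06]]'
python3 -c "
from h import *
go(510,232,300,np.pi)"
```

```text
time: 0.93
tool_pos: [482.8, 252.7, 308.1]
tcp_rot: [-3.141, -0.002, -3.141]
contact_force: [-0.1, 0.1, 0.3]
grip_width: 59.7
t 0.93 pos [482.8 252.7 308.1] rot [-3.1407e+00 -2.4000e-03 -3.1411e+00] j6 -1.23 F [-0.1  0.1  0.3] M [ 0.048  0.02  -0.002] w 59.7
shift [-27.3 -20.7   8. ] turn [-0.001 -0.002  0.   ]
```

View pics/c.png

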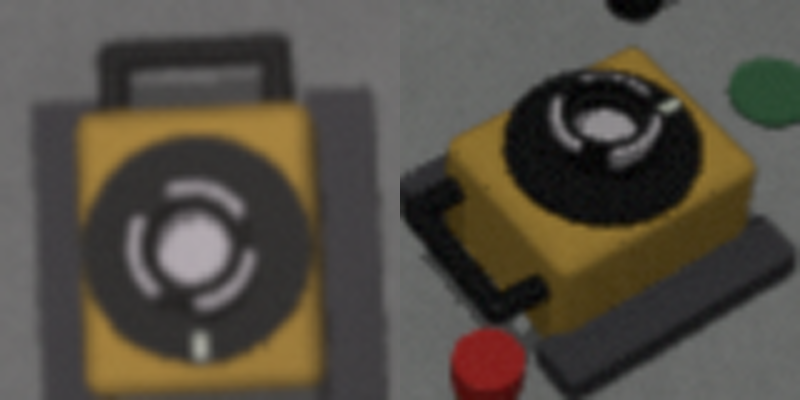

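The crop shows the neck, the white mark at the bottom (-x side) and the three ramps. The gap nearest the mark sits to the mark's left, which is toward +y.

```bash
python3 -m pendant '[[[-0.015,-0.012,0.004],[0,0,0],0.06],[[-0.027,-0.021,0.008],[0,0,0],0.06],[[-0.027,-0.021,0.008],[0,0,0],0.06],[[-0.027,-0.021,0.008],[0,0,0],0.06]]'
python3 -c "
from h import *
go(510,232,300,np.pi)
c=snap('wrist','w1.png'); s=get_obs()
print(ray(c,(256,192)),c['mtx'][0,0]); print(proj(c,[510,232,34]),proj(c,[510,232,22]))
import pickle;pickle.dump(c,open('w1.pkl','wb'))
"
```

```text
time: 1.27
tool_pos: [508.5, 233.7, 301.2]
tcp_rot: [-3.142, -0.002, 3.14]
contact_force: [0.8, -0.2, -0.5]
grip_width: 59.4
t 1.27 pos [508.5 233.7 301.2] rot [-3.1416e+00 -1.6000e-03  3.1398e+00] j6 -1.28 F [ 0.8 -0.2 -0.5] M [0.087 0.065 0.006] w 59.4
shift [-1.5 -1.7  1.2] turn [-0.    -0.002 -0.002]
(array([434.40695411, 233.74870049, 281.6670039 ]), array([ 0.27669277,  0.00382673, -0.9609742 ])) 343.09890216252103
[252.388527   197.46615855] [252.47205572 193.02075733]
```

View pics/w1.png

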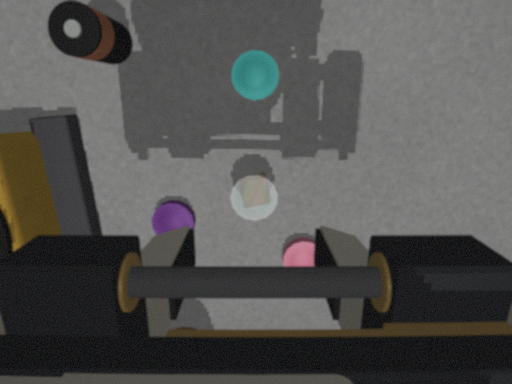

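The wrist view shows the lens at about (254,198) on the cork, with purple at (173,218), pink at (300,252) and turquoise at (255,75). The fingers point down the bottom of the image.

Run:
```python
from h import *
import pickle
w=pickle.load(open('w1.pkl','rb'));a,b=pickle.load(open('ab.pkl','rb'))
def lens(c,box,ref):
    x0,y0,x1,y1=box
    im=cv2.GaussianBlur(c['color'],(3,3),0).astype(int)[y0:y1,x0:x1]
    bg=np.median(im.reshape(-1,3),0)
    m=((im.sum(2)-bg.sum())>ref).astype(np.uint8)
    n,l,s,ce=cv2.connectedComponentsWithStats(m); k=1+np.argmax(s[1:,4])
    cn=max(cv2.findContours((l==k).astype(np.uint8),cv2.RETR_EXTERNAL,cv2.CHAIN_APPROX_NONE)[0],key=len)
    h=cv2.convexHull(cn); e=cv2.fitEllipse(cn)
    print(e,s[k]); return np.array(e[0])+[x0,y0]
pw=lens(w,(215,160,300,235),60);pa=lens(a,(325,283,358,315),60);pb=lens(b,(112,200,140,226),60)
for z in(29,34):print(onz(w,pw,z),onz(a,pa,z),onz(b,pb,z))
print(tri([(a,pa),(b,pb),(w,pw)]))
```

```text
((38.602622985839844, 39.81490707397461), (39.31118392944336, 43.596595764160156), 89.603271484375) [ 15  22  48  39 910]
((16.562650680541992, 11.618926048278809), (7.575279712677002, 13.578450202941895), 94.22537994384766) [10  8 15  7 67]
((10.89826774597168, 10.983344078063965), (8.240471839904785, 12.182394981384277), 35.75370407104492) [ 6  6 11 12 62]
[513.42329329 232.89139422  29.        ] [504.79874017 226.60366376  29.        ] [513.55463278 238.97464369  29.        ]
[511.85964751 232.90835936  34.        ] [507.38863759 228.51225698  34.        ] [513.39245312 237.50591065  34.        ]
(array([511.48688648, 233.21782955,  42.85734681]), [1.396186688742115, 2.277341518502306, 2.3052010254764173])
```

```bash
cat >> h.py <<'E'
def lens(c,box,ref):
    x0,y0,x1,y1=box
    im=cv2.GaussianBlur(c['color'],(3,3),0).astype(int)[y0:y1,x0:x1]
    bg=np.median(im.reshape(-1,3),0)
    m=((im.sum(2)-bg.sum())>ref).astype(np.uint8)
    n,l,s,ce=cv2.connectedComponentsWithStats(m); k=1+np.argmax(s[1:,4])
    cn=max(cv2.findContours((l==k).astype(np.uint8),cv2.RETR_EXTERNAL,cv2.CHAIN_APPROX_NONE)[0],key=len)
    e=cv2.fitEllipse(cn); print(e,s[k]); return np.array(e[0])+[x0,y0]
E
python3 -m pendant '[[[-0.001,0,0.02],[0,0,0],0.06],[[-0.002,0,0.045],[0,0,0],0.06],[[-0.003,0.001,0.06],[0,0,0],0.06],[[-0.003,0.001,0.06],[0,0,0],0.06],[[-0.003,0.001,0.06],[0,0,0],0.06]]'
python3 - <<'E'
from h import *
import pickle
w=pickle.load(open('w1.pkl','rb'));c=snap('wrist','w2.png')
p=proj(c,[511.8,232.9,34]).astype(int);print(p)
pw=lens(w,(215,160,300,235),60)
x,y=p;p2=lens(c,(x-55,y-45,x+55,min(y+45,384)),60)
print(p2,onz(c,p2,34),tri([(w,pw),(c,p2)]))
go(511.8,232.9,207,np.pi)
cv2.imwrite('pics/w2c.png',cv2.resize(c['color'][:,:,::-1][max(y-70,0):y+70,x-110:x+110],None,fx=3,fy=3))
E
```

```text
time: 1.73
tool_pos: [510.7, 235.8, 241.8]
tcp_rot: [-3.141, -0.001, -3.141]
contact_force: [0.3, 0.1, 0.5]
grip_width: 60.2
[249 226]
((38.602622985839844, 39.81490707397461), (39.31118392944336, 43.596595764160156), 89.603271484375) [ 15  22  48  39 910]
((55.750545501708984, 45.40762710571289), (49.73073196411133, 56.976051330566406), 97.42180633544922) [  25   20   62   52 1681]
[249.7505455  226.40762711] [511.93097549 232.89873979  34.        ] (array([511.60385408, 232.91099104,  34.81787384]), [0.00014472939357043055, 0.00014472939357413226])
t 1.78 pos [511.2 235.7 242.7] rot [ 3.1412e+00  7.0000e-04 -3.1409e+00] j6 -1.28 F [ 0.7 -0.3  0.9] M [ 0.032 -0.022 -0.002] w 59.7
shift [-0.6 -2.8 35.7] turn [0.    0.001 0.001]
```

View pics/w2c.png

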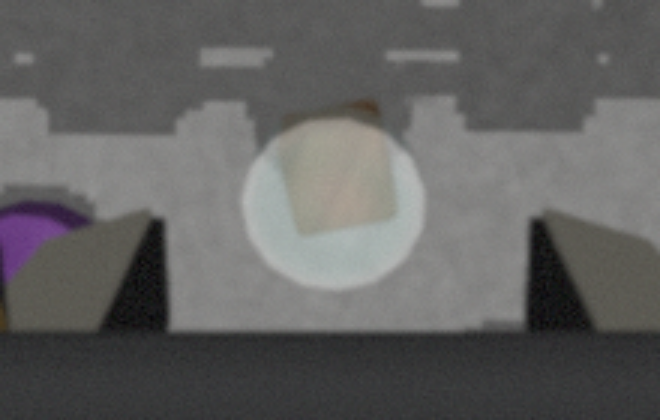

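The lens is centred between the fingers, apart from the 2.8 mm y shift. Its height triangulates to 34.8 mm against a nominal 34. I'll descend and grip the top 5 mm.

```bash
python3 -m pendant '[[[0,-0.0015,0.01],[0,0,0],0.06],[[0,-0.003,0.025],[0,0,0],0.06],[[0,-0.003,0.0355],[0,0,0],0.06],[[0,-0.003,0.0355],[0,0,0],0.06],[[0,-0.003,0.0355],[0,0,0],0.06],[[0,-0.003,0.0355],[0,0,0],0.03],[[0,-0.003,0.0355],[0,0,0],0.03],[[0,-0.003,0.0355],[0,0,0],0.03],[[0,-0.003,0.0355],[0,0,0],0.03],[[0,-0.003,0.0355],[0,0,0],0.03]]'
python3 -c "
from h import *
go(511.8,232.9,207,np.pi)"
```

```text
time: 2.62
tool_pos: [511.8, 231.9, 206.7]
tcp_rot: [3.141, 0.001, 3.141]
contact_force: [0.2, 0.4, 1.6]
grip_width: 34.4
t 2.62 pos [511.8 231.9 206.7] rot [3.1412e+00 9.0000e-04 3.1408e+00] j6 -1.28 F [0.2 0.4 1.6] M [ 0.095  0.085 -0.059] w 34.4
shift [-0.   1.  -0.3] turn [ 0.     0.001 -0.001]
```

```bash
python3 -m pendant '[[[0,0,-0.02],[0,0,0],0.03],[[0,0,-0.05],[0,0,0],0.03],[[0,0,-0.085],[0,0,0],0.03],[[0,-0.02,-0.115],[0,0,0],0.03],[[0,-0.05,-0.125],[0,0,0],0.03],[[-0.002,-0.085,-0.125],[0,0,0],0.03],[[-0.004,-0.12,-0.125],[0,0,0],0.03],[[-0.006,-0.155,-0.125],[0,0,0],0.03],[[-0.008,-0.19,-0.125],[0,0,0],0.03],[[-0.01,-0.21,-0.125],[0,0,0],0.03]]'
python3 -m pendant '[[[0,-0.004,0],[0,0,0],0.03],[[0,-0.004,0],[0,0,0],0.03],[[0,-0.004,0],[0,0,0],0.03]]'
python3 - <<'E'
from h import *
import pickle
go(521.8,18,308,np.pi)
c=snap('wrist','w3.png')
pickle.dump(c,open('w3.pkl','wb'))
print(proj(c,[521.8,18,99]))
E
```

```text
time: 3.45
tool_pos: [521.2, 18.8, 331.4]
tcp_rot: [-3.141, 0.0, 3.139]
contact_force: [-0.2, -0.1, -0.1]
grip_width: 34.4
time: 3.7
tool_pos: [521.3, 18.2, 331.2]
tcp_rot: [3.141, -0.0, 3.14]
contact_force: [-0.4, 0.2, -0.5]
grip_width: 34.4
t 3.7 pos [521.3  18.2 331.2] rot [ 3.1410e+00 -2.0000e-04  3.1403e+00] j6 -1.68 F [-0.4  0.2 -0.5] M [0.035 0.013 0.004] w 34.4
shift [-0.5 -0.2 23.2] turn [ 0.001 -0.    -0.001]
[254.19212847 211.03906887]
```

View pics/w3.png

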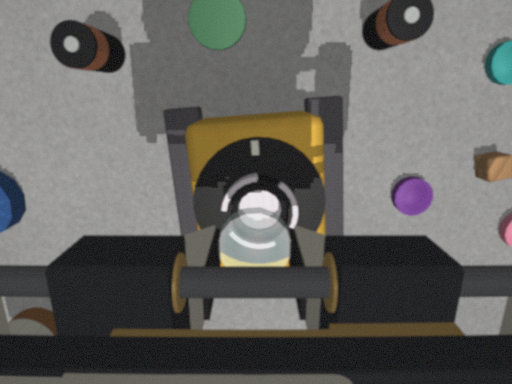

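The lens sits level between the fingertips at about (255,240) and partly hides the neck at (256,208). I'll shift +x so the neck is in clear view.

```bash
python3 -m pendant '[[[-0.025,0,0],[0,0,0],0.03],[[-0.05,0,0],[0,0,0],0.03],[[-0.05,0,0],[0,0,0],0.03],[[-0.05,0,0],[0,0,0],0.03]]'
python3 - <<'E'
from h import *
import pickle
go(521.8,18,308,np.pi)
c=snap('wrist')
pickle.dump(c,open('w4.pkl','wb'))
p=proj(c,[521.8,18,95]).astype(int);print(p)
x,y=p
cv2.imwrite('pics/w4c.png',cv2.resize(c['color'][:,:,::-1][max(y-80,0):y+120,x-100:x+100],None,fx=3,fy=3,interpolation=cv2.INTER_CUBIC));print(max(y-80,0),x-100)
E
```

```text
time: 4.08
tool_pos: [571.8, 19.2, 330.7]
tcp_rot: [3.141, -0.001, -3.14]
contact_force: [-0.4, 0.3, 0.3]
grip_width: 34.3
t 4.08 pos [571.8  19.2 330.7] rot [ 3.1413e+00 -7.0000e-04 -3.1403e+00] j6 -1.67 F [-0.4  0.3  0.3] M [ 0.042 -0.01  -0.006] w 34.3
shift [50.  -1.1 22.7] turn [ 0.    -0.001  0.001]
[252 133]
53 152
```

View pics/w4c.png

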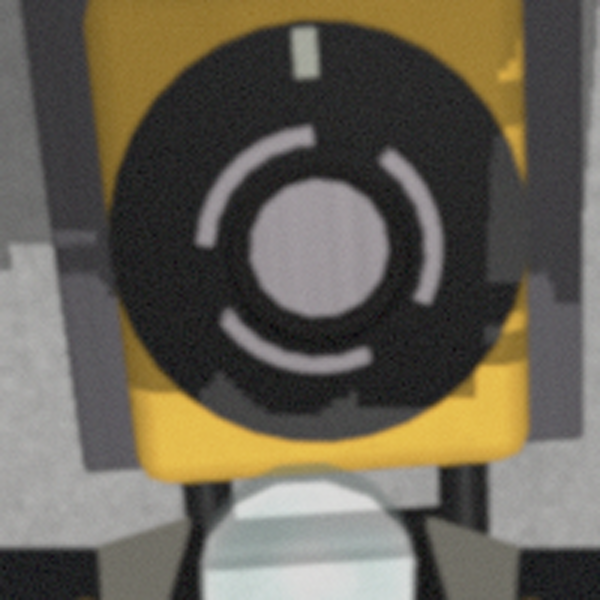

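Thread ramps and the mark are clearly visible. In crop pixels, the gaps lie at about (350,130) upper right, (435,345) lower right, and (205,280) left.

Run:
```python
from h import *
import pickle
from scipy.optimize import least_squares
c=pickle.load(open('w4.pkl','rb'))
def circ(P):
    f=lambda q:np.hypot(P[:,0]-q[0],P[:,1]-q[1])-q[2]
    r=least_squares(f,[*P.mean(0),25],loss='soft_l1'); return r.x,np.abs(f(r.x)).mean()
im=c['color'].astype(int); g=im.sum(2); 
off=np.array([152,53])
m=np.zeros(g.shape,np.uint8); sub=cv2.resize(im[53:253,152:352].astype(np.uint8),None,fx=4,fy=4,interpolation=cv2.INTER_CUBIC).astype(int)
g=sub.sum(2); m=((g>270)&(sub.max(2)-sub.min(2)<60)).astype(np.uint8)
n,l,s,ce=cv2.connectedComponentsWithStats(m)
ths=[]
for k in range(1,n):
    if s[k,4]>150 and np.hypot(*(ce[k]-[427,330]))<190: print(k,s[k],ce[k])
    r=np.hypot(*(ce[k]-[427,330]))
    if 90<r<170 and s[k,4]>800: ths.append(k)
topix=lambda p:(np.asarray(p)+0.5)/4-0.5+off
allP=[];segs=[]
for k in ths:
    yx=np.argwhere(l==k)[:,::-1]; P=np.array([onz(c,topix(p),94.5)[:2] for p in yx[::5]]); segs.append(P); allP.append(P)
A=np.vstack(allP); q,e=circ(A); print('thread mid circle',q,e)
for P in segs:
    a=np.degrees(np.arctan2(P[:,1]-q[1],P[:,0]-q[0])); a0=np.degrees(np.angle(np.exp(1j*np.radians(a)).mean()))
    d=(a-a0+180)%360-180; rr=np.hypot(*(P-q[:2]).T); print('seg centre',a0,'span',np.percentile(d,[1,99]),'r',np.percentile(rr,[2,98]))
k=l[330,427]; yx=np.argwhere(l==k)[:,::-1].mean(0); print('disc',[onz(c,topix(yx),z)[:2] for z in(75,91,99)])
mk=[k for k in range(1,n) if np.hypot(*(ce[k]-[407,70]))<20 and s[k,4]>300]
for k in mk: P=onz(c,topix(ce[k]),75); print('mark',P, np.degrees(np.arctan2(P[1]-q[1],P[0]-q[0])),np.hypot(*(P[:2]-q[:2])))
# held lens centre column
sub2=im[205:253,190:320]; print(proj(c,[*q[:2],99]))
```

```text
5 [ 262  167  158  163 5981] [327.83280388 233.93027922]
11 [ 506  199   85  207 5753] [560.47557796 296.44376847]
15 [  333   238   185   185 26740] [425.01170531 330.21600598]
21 [ 295  413  200   85 5130] [388.58576998 468.79824561]
thread mid circle [524.33217409  21.38458172  24.02373496] 0.9879178966587697
seg centre -136.32780574185674 span [-39.63251805  41.57586604] r [22.04925276 25.87673861]
seg centre 106.6529296662096 span [-41.23076367  39.42938345] r [22.00864128 25.86130554]
seg centre -15.639856835208619 span [-41.15391133  41.50248835] r [22.12726456 25.84376863]
disc [array([525.46977131,  21.49091381]), array([523.59107446,  21.32241697]), array([522.65172604,  21.23816855])]
mark [483.12936689  18.39460484  75.        ] -175.84947478340624 41.31115204101256
[258.10957039 137.9178368 ]
```

Run:
```python
from h import *
import pickle
c=pickle.load(open('w4.pkl','rb'))
im=c['color'].astype(int)
for r in (240,245,248,250,252,255):
    row=im[r,205:305].sum(1); d=np.diff(cv2.GaussianBlur(row.astype(np.float32)[None],(5,1),0)[0])
    print(r,205+np.argmax(d[:30]),205+70+np.argmin(d[70:]), row[::6])
for z in(153,158):
  for y in(1.2,19.2,37.2): print(z,y,proj(c,[571.8,y,z]))
print(get_obs()['tcp_rot'],onz(c,(255.3,248),157), proj(c,[571.8-18,19.2,157.6]))
```

```text
240 218 290 [315 247 117 471 454 453 464 495 520 547 561 574 608 626 516  93 310]
245 218 289 [320 150 128 630 622 625 628 649 651 649 646 628 621 637 476  75 316]
248 218 289 [319 106 120 628 612 612 640 644 649 655 647 641 624 631 474  83 296]
250 218 289 [321  88 126 630 622 609 631 638 646 644 646 625 632 634 462  84 284]
252 219 289 [329  84 111 629 608 622 625 637 648 637 644 631 628 642 458  81 251]
255 219 289 [303  73  88 634 612 609 626 638 647 640 639 639 636 643 445  75 184]
153 1.2 [218.90753689 246.23594197]
153 19.2 [254.70369921 246.23208342]
153 37.2 [290.49972504 246.19184409]
158 1.2 [217.89914268 250.62309101]
158 19.2 [254.71753321 250.62117858]
158 37.2 [291.53575392 250.57772854]
[ 3.14121025e+00 -1.51380638e-03 -3.14054320e+00] [570.87390216  19.48745163 157.        ] [254.70735681 215.66907914]
```

Camera and jaw axis agree in y within 0.3 mm. I'll go over the neck at (524.6, 21.3), then lower while watching the force.

```bash
python3 -m pendant '[[[0.025,0.001,0],[0,0,0],0.03],[[0.047,0.002,0],[0,0,0],0.03],[[0.047,0.002,0.02],[0,0,0],0.03],[[0.047,0.002,0.041],[0,0,0],0.03],[[0.047,0.002,0.041],[0,0,0],0.03],[[0.047,0.002,0.041],[0,0,0],0.03]]'
python3 -c "
from h import *
go(524.6,21.3,279,np.pi)"
```

```text
time: 4.63
tool_pos: [523.6, 20.3, 290.0]
tcp_rot: [3.141, -0.003, 3.141]
contact_force: [0.5, -0.6, -0.5]
grip_width: 33.9
t 4.63 pos [523.6  20.3 290. ] rot [ 3.1412e+00 -2.5000e-03  3.1415e+00] j6 -1.68 F [ 0.5 -0.6 -0.5] M [ 0.011 -0.052  0.031] w 33.9
shift [-1.1  1.  11. ] turn [ 0.    -0.003 -0.   ]
```

```bash
python3 -m pendant '[[[-0.0007,0.0007,0.003],[0,0,0],0.03],[[-0.0007,0.0007,0.005],[0,0,0],0.03],[[-0.0007,0.0007,0.007],[0,0,0],0.03],[[-0.0007,0.0007,0.008],[0,0,0],0.03],[[-0.0007,0.0007,0.008],[0,0,0],0.03],[[-0.0007,0.0007,0.008],[0,0,0],0.03]]'
python3 -m pendant '[[[0,0,0.001],[0,0,0],0.03],[[0,0,0.002],[0,0,0],0.03],[[0,0,0.003],[0,0,0],0.03],[[0,0,0.003],[0,0,0],0.03]]'
python3 -c "
from h import *
go(524.6,21.3,279,np.pi)"
```

```text
time: 5.13
tool_pos: [525.2, 20.4, 282.3]
tcp_rot: [3.142, 0.0, 3.141]
contact_force: [0.7, 0.2, -0.9]
grip_width: 34.7
time: 5.47
tool_pos: [525.3, 20.6, 279.2]
tcp_rot: [3.141, 0.001, 3.141]
contact_force: [1.3, 0.8, 0.3]
grip_width: 34.4
t 5.47 pos [525.3  20.6 279.2] rot [3.1413e+00 6.0000e-04 3.1407e+00] j6 -1.68 F [1.3 0.8 0.3] M [ 0.234 -0.162 -0.042] w 34.4
shift [0.7 0.7 0.2] turn [ 0.     0.001 -0.001]
```

```bash
python3 -m pendant '[[[0,0,0.001],[0,0,0],0.03],[[0,0,0.001],[0,0,0],0.036],[[0,0,0.001],[0,0,0],0.042],[[0,0,0.001],[0,0,0],0.05],[[0,0,0.001],[0,0,0],0.06],[[0,0,0.001],[0,0,0],0.06],[[0,0,-0.015],[0,0,0],0.06],[[0,0,-0.05],[0,0,0],0.06],[[-0.03,0,-0.06],[0,0,0],0.07],[[-0.05,0,-0.06],[0,0,0],0.07]]'
python3 -m pendant '[[[0,0,0],[0,0,0],0.08],[[0,0,0],[0,0,0],0.08]]'
python3 - <<'E'
from h import *
import pickle
go(524.6,21.3,279,np.pi)
c=snap('wrist')
pickle.dump(c,open('w5.pkl','wb'))
x,y=proj(c,[524.6,21.3,99]).astype(int);print(x,y)
cv2.imwrite('pics/w5c.png',cv2.resize(c['color'][:,:,::-1][max(y-80,0):y+80,x-100:x+100],None,fx=3,fy=3,interpolation=cv2.INTER_CUBIC));print(max(y-80,0),x-100)
E
```

```text
time: 6.3
tool_pos: [576.7, 20.3, 343.3]
tcp_rot: [-3.141, 0.008, 3.141]
contact_force: [0.9, -0.9, 0.4]
grip_width: 67.9
time: 6.47
tool_pos: [575.4, 20.3, 338.8]
tcp_rot: [3.142, -0.001, 3.141]
contact_force: [-0.9, 0.6, 0.4]
grip_width: 77.9
t 6.47 pos [575.4  20.3 338.8] rot [ 3.1416e+00 -7.0000e-04  3.1408e+00] j6 -1.67 F [-0.9  0.6  0.4] M [ 0.043  0.004 -0.052] w 77.9
shift [50.7  0.9 59.8] turn [ 0.    -0.001 -0.001]
255 131
51 155
```

View pics/w5c.png

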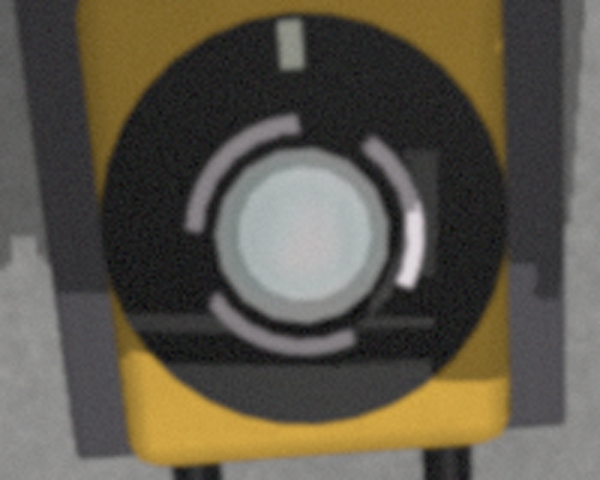

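The lens sits in the neck, concentric with the thread (lens (302,235), thread about (306,233) in the crop). Next is the ring.

```bash
python3 -m pendant '[[[0.002,-0.03,0],[0,0,0],0.08],[[0.003,-0.07,0],[0,0,0],0.08],[[0.005,-0.11,0],[0,0,0],0.08],[[0.006,-0.15,0],[0,0,0],0.08],[[0.008,-0.19,0],[0,0,0],0.08],[[0.01,-0.225,0.01],[0,0,0],0.08],[[0.01,-0.252,0.02],[0,0,0],0.08],[[0.01,-0.252,0.03],[0,0,0],0.08],[[0.01,-0.252,0.03],[0,0,0],0.08],[[0.01,-0.252,0.03],[0,0,0],0.08]]'
python3 - <<'E'
from h import *
import pickle
w=pickle.load(open('w5.pkl','rb')); p=(155+302/3-.33,51+235/3-.33); print('lens',onz(w,p,103),onz(w,(155+306/3,51+233/3),94.5))
go(541.5,-232,300,np.pi)
c=snap('wrist')
pickle.dump(c,open('w6.pkl','wb'))
x,y=proj(c,[541.5,-232,21]).astype(int);print(x,y)
y0=max(y-80,0);x0=max(x-100,0);print(x0,y0)
cv2.imwrite('pics/w6c.png',cv2.resize(c['color'][:,:,::-1][y0:y+80,x0:x+100],None,fx=3,fy=3,interpolation=cv2.INTER_CUBIC))
E
```

```text
time: 7.35
tool_pos: [564.3, -230.8, 308.3]
tcp_rot: [3.14, -0.003, 3.141]
contact_force: [0.5, 1.1, 0.6]
grip_width: 80.0
lens [522.83992933  20.89340677 103.        ] [523.47313956  21.99455545  94.5       ]
t 7.35 pos [ 564.3 -230.8  308.3] rot [ 3.1396e+00 -2.5000e-03  3.1405e+00] j6 -2.08 F [0.5 1.1 0.6] M [ 0.068  0.008 -0.004] w 80.0
shift [22.8 -1.2  8.4] turn [ 0.002 -0.003 -0.001]
252 161
152 81
```

View pics/w6c.png

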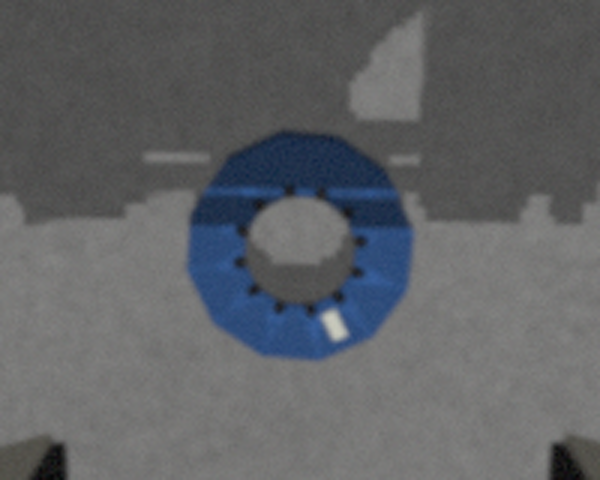

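The ring stands upright with its white mark at crop (333,325), lower right, which is +x and slightly +y. The hole is at about (300,250).

Run:
```python
from h import *
import pickle
c=pickle.load(open('w6.pkl','rb'));a,b=pickle.load(open('ab.pkl','rb'))
off=np.array([152,81]); im=c['color'][81:241,152:352]
s=cv2.resize(im,None,fx=4,fy=4,interpolation=cv2.INTER_CUBIC); h=cv2.cvtColor(s,cv2.COLOR_RGB2HSV).astype(int)
m=((h[...,0]>95)&(h[...,0]<130)&(h[...,1]>90)).astype(np.uint8)
tp=lambda p:(np.asarray(p,float)+.5)/4-.5+off
cn=max(cv2.findContours(m,cv2.RETR_EXTERNAL,cv2.CHAIN_APPROX_NONE)[0],key=len).reshape(-1,2)
H=cv2.convexHull(cn).reshape(-1,2)
for z in(21,):
    P=np.array([onz(c,tp(p),z)[:2] for p in cn])
    (cx,cy),(w1,w2),an=cv2.fitEllipse(P.astype(np.float32)); print(z,(cx,cy),w1,w2)
    M=cv2.moments(P.astype(np.float32)); C=np.array([M['m10'],M['m01']])/M['m00']; print('moment c',C)
W=((s.min(2)>150)).astype(np.uint8)
n,l,st,ce=cv2.connectedComponentsWithStats(W); 
for k in range(1,n):
    if st[k,4]>100: q=onz(c,tp(ce[k]),21)[:2]; print('white',ce[k],st[k,4],q,np.degrees(np.arctan2(*(q-C)[::-1])),np.hypot(*(q-C)))
# hole
hole=max([x for x in cv2.findContours(m,cv2.RETR_CCOMP,cv2.CHAIN_APPROX_NONE)[0] if 1500<cv2.contourArea(x)<40000],key=cv2.contourArea).reshape(-1,2)
Ph=np.array([onz(c,tp(p),21)[:2] for p in hole],np.float32); print('hole',cv2.fitEllipse(Ph))
# 12-fold orientation: hull support widths
best=[]
for t in np.arange(0,30,.5):
    ws=[np.ptp(P@[np.cos(np.radians(t+30*k)),np.sin(np.radians(t+30*k))]) for k in range(6)]; best.append((np.mean(ws),t))
print('flats normal mod30',min(best),max(best))
pb=np.array([312.5,204.3]);print('tri height',tri([(c,proj(c,[*C,21])),(b,pb)]))
```

```text
21 (543.8610229492188, -232.6087646484375) 58.67546081542969 60.39223861694336
moment c [ 543.86974562 -232.60822006]
white [445.47540984 433.37555887] 671 [ 564.47795408 -223.46902858] 23.916010841907063 22.54380351158562
hole ((543.8486938476562, -232.64791870117188), (31.15009880065918, 31.449695587158203), 84.45735931396484)
flats normal mod30 (np.float64(59.32311441034124), np.float64(24.5)) (np.float64(60.75036194159721), np.float64(10.0))
tri height (array([ 542.02307426, -231.79667725,   26.22894048]), [1.1018048397576556, 1.1018048397578146])
```

```bash
python3 -m pendant '[[[0.01,-0.001,0.02],[0,0,0.05],0.085],[[0.02,-0.002,0.045],[0,0,0.0995],0.085],[[0.0205,-0.002,0.066],[0,0,0.0995],0.085],[[0.0205,-0.002,0.066],[0,0,0.0995],0.085],[[0.0205,-0.002,0.066],[0,0,0.0995],0.085]]'
python3 - <<'E'
from h import *
import pickle
c=snap('wrist');w=pickle.load(open('w6.pkl','rb'))
pickle.dump(c,open('w7.pkl','wb'))
x,y=proj(c,[543.9,-232.6,21]).astype(int);print(x,y)
def hole(c):
    x,y=proj(c,[543.9,-232.6,21]).astype(int)
    y0=max(y-65,0);x0=x-70; s=cv2.resize(c['color'][y0:y+65,x0:x+70],None,fx=4,fy=4,interpolation=cv2.INTER_CUBIC); h=cv2.cvtColor(s,cv2.COLOR_RGB2HSV).astype(int)
    m=((h[...,0]>95)&(h[...,0]<130)&(h[...,1]>90)).astype(np.uint8)
    hs=[k for k in cv2.findContours(m,cv2.RETR_CCOMP,cv2.CHAIN_APPROX_NONE)[0] if 3000<cv2.contourArea(k)<60000]
    e=cv2.fitEllipse(min(hs,key=lambda k:np.hypot(*(k.reshape(-1,2).mean(0)-[280,260])))); print(e)
    return (np.array(e[0])+.5)/4-.5+[x0,y0]
p,q=hole(w),hole(c)
print(onz(w,p,21),onz(c,q,21),tri([(w,p),(c,q)]))
go(543.9,-232.6,182,np.radians(174.3))
E
```

```text
time: 7.82
tool_pos: [544.7, -232.3, 243.5]
tcp_rot: [3.141, -0.001, 3.043]
contact_force: [1.1, 0.3, 0.3]
grip_width: 85.0
253 214
((283.6364440917969, 260.18609619140625), (155.72982788085938, 156.9739227294922), 89.86492156982422)
((283.4624328613281, 262.8963928222656), (188.77427673339844, 200.7395477294922), 92.13399505615234)
[ 543.60732272 -232.64766766   21.        ] [ 543.77153421 -232.85820279   21.        ] (array([ 543.340137  , -232.7248252 ,   22.25276802]), [0.08751602858695649, 0.08751602858696043])
t 7.87 pos [ 545.2 -232.8  244.6] rot [-3.1411e+00  1.6000e-03  3.0430e+00] j6 -2.01 F [-0.6 -0.4  0.4] M [ 0.035 -0.049 -0.003] w 85.1
shift [ 1.4  0.1 62.6] turn [-0.001  0.002  0.001]
```

Two-view ring height is 22.3 mm against 21 mm, and the centre agrees within 0.3 mm. Descending and gripping.

```bash
python3 -m pendant '[[[0.001,0,0.025],[0,0,0],0.085],[[0.001,0,0.05],[0,0,0],0.085],[[0.001,0,0.061],[0,0,0],0.085],[[0.001,0,0.061],[0,0,0],0.085],[[0.001,0,0.061],[0,0,0],0.07],[[0.001,0,0.061],[0,0,0],0.06],[[0.001,0,0.061],[0,0,0],0.05],[[0.001,0,0.061],[0,0,0],0.05],[[0.001,0,0.061],[0,0,0],0.05]]'
python3 -c "
from h import *
go(543.9,-232.6,182,np.radians(174.3))"
```

```text
time: 8.62
tool_pos: [543.8, -233.5, 183.3]
tcp_rot: [-3.141, 0.002, 3.041]
contact_force: [-0.4, 0.9, 4.5]
grip_width: 58.9
t 8.62 pos [ 543.8 -233.5  183.3] rot [-3.1411e+00  1.8000e-03  3.0413e+00] j6 -2.01 F [-0.4  0.9  4.5] M [0.272 0.072 0.018] w 58.9
shift [-0.   0.9  1.3] turn [-0.     0.002 -0.001]
```

```bash
python3 -m pendant '[[[0,0,-0.015],[0,0,0],0.05],[[0,0,-0.045],[0,0,0],0.05],[[0,0,-0.08],[0,0,0],0.05],[[0.002,0.01,-0.115],[0,0,0],0.05],[[0.007,0.035,-0.135],[0,0,-0.05],0.05],[[0.013,0.07,-0.137],[0,0,-0.12],0.05],[[0.02,0.105,-0.137],[0,0,-0.19],0.05],[[0.027,0.14,-0.137],[0,0,-0.26],0.05],[[0.033,0.175,-0.137],[0,0,-0.32],0.05],[[0.039,0.21,-0.137],[0,0,-0.36],0.05]]'
python3 -c "
from h import *
go(523.4,21.4,320,np.radians(194.9))"
```

```text
time: 9.45
tool_pos: [525.1, -19.1, 319.6]
tcp_rot: [-3.141, 0.0, -2.879]
contact_force: [0.1, -0.8, -1.1]
grip_width: 58.9
t 9.45 pos [525.1 -19.1 319.6] rot [-3.1415e+00  4.0000e-04 -2.8792e+00] j6 -2.02 F [ 0.1 -0.8 -1.1] M [0.03  0.049 0.01 ] w 58.9
shift [-8.9 39.5 -0.4] turn [-0.     0.     0.002]
```

```bash
python3 -m pendant '[[[-0.0045,0.02,0],[0,0,0],0.05],[[-0.009,0.0395,0],[0,0,0],0.05],[[-0.009,0.0395,0],[0,0,0],0.05],[[-0.009,0.0395,0],[0,0,0],0.05]]'
python3 - <<'E'
from h import *
import pickle
L=[]
for i in range(5):
    c=snap('wrist'); s=get_obs(); L.append([*s['tool_pos'],*s['tcp_rot']])
L=np.array(L);print(L.mean(0).round(4),L.std(0).round(2))
go(523.4,21.4,305,np.radians(194.9))
cv2.imwrite('pics/w8.png',c['color'][:,:,::-1][80:320,100:420].repeat(2,0).repeat(2,1))
pickle.dump(c,open('w8.pkl','wb'))
m=L.mean(0); print(proj(c,[*m[:2],m[2]-183.2+21]),proj(c,[523.4,21.4,99]))
E
```

```text
time: 9.78
tool_pos: [524.1, 20.7, 319.4]
tcp_rot: [-3.141, 0.0, -2.88]
contact_force: [0.1, -0.5, -1.7]
grip_width: 59.1
[ 5.242883e+02  1.916650e+01  3.192892e+02 -3.141300e+00  1.000000e-04
 -2.882500e+00] [0.04 0.35 0.07 0.   0.   0.  ]
t 10.03 pos [524.3  18.9 319.2] rot [-3.1415  0.     -2.8833] j6 -1.94 F [ 0.6 -0.3 -1.5] M [ 0.021  0.002 -0.065] w 58.7
shift [ 0.2  2.7 14.2] turn [-0.     0.    -0.002]
[255.36630577 260.66419127] [258.95497136 216.29427037]
```

View pics/w8.png

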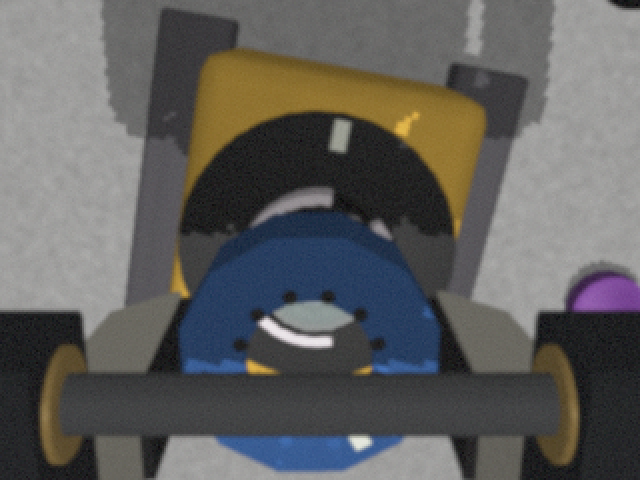

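The ring is held level and centred between the jaws (measured column 255, predicted 255.4). Its mark is at the lower right, as intended, and it needs about 2 mm more +y.

```bash
python3 -m pendant '[[[0,0.002,0.004],[0,0,0],0.05],[[0,0.002,0.008],[0,0,0],0.05],[[0,0.002,0.012],[0,0,0],0.05],[[0,0.002,0.012],[0,0,0],0.05],[[0,0.002,0.012],[0,0,0],0.05],[[0,0.002,0.012],[0,0,0],0.05]]'
python3 - <<'E'
from h import *
L=[]
for i in range(5):
    capture('top'); s=get_obs(); L.append(s['tool_pos'])
print(np.mean(L,0),np.std(L,0))
go(523.4,21.4,268,np.radians(194.9))
E
```

```text
time: 10.53
tool_pos: [523.8, 21.8, 307.2]
tcp_rot: [3.142, 0.0, -2.882]
contact_force: [0.2, 0.7, -0.6]
grip_width: 58.9
[523.77863242  21.82482068 307.35493341] [0.02261001 0.02048791 0.03665625]
t 10.78 pos [523.7  21.8 307.4] rot [-3.1415e+00  3.0000e-04 -2.8818e+00] j6 -1.94 F [-0.8  1.  -2.2] M [-0.017  0.056 -0.012] w 58.9
shift [ 0.5 -0.3 39.4] turn [-0.  0. -0.]
```

```bash
python3 -m pendant '[[[0.0005,-0.0003,0.008],[0,0,0],0.05],[[0.0005,-0.0003,0.016],[0,0,0],0.05],[[0.0005,-0.0003,0.02],[0,0,0],0.05],[[0.0005,-0.0003,0.024],[0,0,0],0.05],[[0.0005,-0.0003,0.026],[0,0,0],0.05],[[0.0005,-0.0003,0.026],[0,0,0],0.05]]'
python3 -c "
from h import *
go(523.4,21.4,268,np.radians(194.9))"
python3 -m pendant '[[[0,0,0.001],[0,0,0],0.05],[[0,0,0.002],[0,0,0],0.05],[[0,0,0.003],[0,0,0],0.05],[[0,0,0.003],[0,0,0],0.05]]'
python3 -c "
from h import *
go(523.4,21.4,268,np.radians(194.9))"
```

```text
time: 11.28
tool_pos: [523.2, 21.4, 280.5]
tcp_rot: [3.141, -0.001, -2.882]
contact_force: [0.4, -0.4, -1.0]
grip_width: 59.0
t 11.28 pos [523.2  21.4 280.5] rot [ 3.1411e+00 -1.1000e-03 -2.8819e+00] j6 -1.94 F [ 0.4 -0.4 -1. ] M [0.064 0.029 0.002] w 59.0
shift [-0.2 -0.  12.5] turn [ 0.001 -0.001 -0.   ]
time: 11.62
tool_pos: [523.4, 21.4, 278.2]
tcp_rot: [-3.142, 0.0, -2.882]
contact_force: [0.4, 1.0, -2.1]
grip_width: 59.2
t 11.62 pos [523.4  21.4 278.2] rot [-3.1416e+00  4.0000e-04 -2.8820e+00] j6 -1.94 F [ 0.4  1.  -2.1] M [ 0.062 -0.009  0.   ] w 59.2
shift [-0.   0.  10.2] turn [-0.  0. -0.]
```

No contact yet. The next few mm decide whether the pins enter the gaps.

```bash
python3 -m pendant '[[[0,0,0.001],[0,0,0],0.05],[[0,0,0.002],[0,0,0],0.05],[[0,0,0.003],[0,0,0],0.05],[[0,0,0.003],[0,0,0],0.05]]'
python3 -c "
from h import *
go(523.4,21.4,268,np.radians(194.9))"
python3 -m pendant '[[[0,0,0.001],[0,0,0],0.05],[[0,0,0.002],[0,0,0],0.05],[[0,0,0.003],[0,0,0],0.05],[[0,0,0.003],[0,0,0],0.05]]'
python3 -c "
from h import *
go(523.4,21.4,268,np.radians(194.9))"
```

```text
time: 11.95
tool_pos: [523.4, 21.4, 275.1]
tcp_rot: [3.142, 0.0, -2.882]
contact_force: [0.9, 0.4, -1.1]
grip_width: 59.1
t 11.95 pos [523.4  21.4 275.1] rot [ 3.1416e+00  4.0000e-04 -2.8819e+00] j6 -1.94 F [ 0.9  0.4 -1.1] M [ 0.019 -0.09   0.038] w 59.1
shift [-0.   0.   7.1] turn [ 0.  0. -0.]
time: 12.28
tool_pos: [523.4, 21.4, 272.1]
tcp_rot: [3.142, 0.0, -2.882]
contact_force: [0.9, 0.5, -2.0]
grip_width: 58.9
t 12.28 pos [523.4  21.4 272.1] rot [ 3.1416e+00  3.0000e-04 -2.8819e+00] j6 -1.94 F [ 0.9  0.5 -2. ] M [ 0.142 -0.2    0.012] w 58.9
shift [-0.  -0.   4.1] turn [ 0.  0. -0.]
```

```bash
python3 -m pendant '[[[0,0,0.001],[0,0,0],0.05],[[0,0,0.002],[0,0,0],0.05],[[0,0,0.002],[0,0,0],0.05]]'
python3 -m pendant '[[[0,0,0.001],[0,0,0],0.05],[[0,0,0.001],[0,0,0],0.05],[[0,0,0.001],[0,0,0],0.05]]'
python3 -c "
from h import *
go(523.4,21.4,268,np.radians(194.9))"
python3 -m pendant '[[[0,0,0.0005],[0,0,0],0.05],[[0,0,0.0005],[0,0,0],0.05],[[0,0,0.0005],[0,0,0],0.05]]'
python3 -c "
from h import *
go(523.4,21.4,268,np.radians(194.9))"
```

```text
time: 12.53
tool_pos: [523.4, 21.4, 270.1]
tcp_rot: [3.142, 0.0, -2.882]
contact_force: [0.9, 0.4, -0.7]
grip_width: 59.0
time: 12.78
tool_pos: [523.4, 21.4, 269.2]
tcp_rot: [3.142, 0.0, -2.882]
contact_force: [1.6, 0.1, -1.4]
grip_width: 59.1
t 12.78 pos [523.4  21.4 269.2] rot [ 3.1415e+00  2.0000e-04 -2.8819e+00] j6 -1.94 F [ 1.6  0.1 -1.4] M [ 0.124 -0.197 -0.024] w 59.1
shift [-0.  -0.   1.2] turn [ 0.  0. -0.]
time: 13.03
tool_pos: [523.4, 21.4, 268.8]
tcp_rot: [-3.142, 0.0, -2.882]
contact_force: [1.8, 0.8, -0.7]
grip_width: 59.0
t 13.03 pos [523.4  21.4 268.8] rot [-3.1416e+00  3.0000e-04 -2.8819e+00] j6 -1.94 F [ 1.8  0.8 -0.7] M [ 0.118 -0.283 -0.056] w 59.0
shift [-0.   0.   0.8] turn [-0.  0. -0.]
```

```bash
for i in 1; do python3 -m pendant '[[[0,0,0.0005],[0,0,0],0.05],[[0,0,0.0005],[0,0,0],0.05],[[0,0,0.0005],[0,0,0],0.05]]'
python3 -m pendant '[[[0,0,0.0005],[0,0,0],0.05],[[0,0,0.0005],[0,0,0],0.05],[[0,0,0.0005],[0,0,0],0.05]]'
python3 -m pendant '[[[0,0,0.0003],[0,0,0],0.05],[[0,0,0.0003],[0,0,0],0.05],[[0,0,0.0003],[0,0,0],0.05]]'; done
python3 -c "
from h import *
go(523.4,21.4,268,np.radians(194.9))"
```

```text
time: 13.28
tool_pos: [523.4, 21.4, 268.2]
tcp_rot: [3.142, 0.0, -2.882]
contact_force: [2.0, 0.2, -1.6]
grip_width: 58.7
time: 13.53
tool_pos: [523.4, 21.4, 267.8]
tcp_rot: [3.142, 0.0, -2.882]
contact_force: [1.5, 0.6, 1.4]
grip_width: 58.9
time: 13.78
tool_pos: [523.4, 21.4, 267.6]
tcp_rot: [-3.142, 0.0, -2.882]
contact_force: [0.5, 0.4, 2.9]
grip_width: 59.0
t 13.78 pos [523.4  21.4 267.6] rot [-3.1415e+00  4.0000e-04 -2.8819e+00] j6 -1.94 F [0.5 0.4 2.9] M [ 0.119 -0.142 -0.014] w 59.0
shift [-0.   0.  -0.4] turn [-0.  0. -0.]
```

The ring touched the lens at TCP z of about 267.8, as predicted, so the pins are in the gaps. I'll turn clockwise in steps and watch moment and force.

```bash
cat > rd.py <<'E'
from h import *
L=[]
for i in range(6):
    capture('top'); s=get_obs(); L.append([*s['tool_pos'],np.degrees(s['tcp_rot'][2])%360,*s['contact_force'],*s['moment']])
L=np.array(L); print('t',round(s['time'],2),'pos',L.mean(0)[:3].round(2),'yaw',L.mean(0)[3].round(2),'F',L.mean(0)[4:7].round(2),'M',L.mean(0)[7:].round(3),'rot',s['tcp_rot'][:2].round(4),'w',s['grip_width'].round(1))
E
python3 -m pendant '[[[0,0,-0.0001],[0,0,0],0.05],[[0,0,-0.0001],[0,0,0],0.05]]' >/dev/null; python3 rd.py
python3 -m pendant '[[[0,0,0],[0,0,0.08],0.05],[[0,0,0],[0,0,0.16],0.05],[[0,0,0],[0,0,0.16],0.05]]' >/dev/null; python3 rd.py
python3 -m pendant '[[[0,0,0],[0,0,0.08],0.05],[[0,0,0],[0,0,0.08],0.05]]' >/dev/null; python3 rd.py
```

```text
Traceback (most recent call last):
  File "rd.py", line 5, in <module>
    L=np.array(L); print('t',round(s['time'],2),'pos',L.mean(0)[:3].round(2),'yaw',L.mean(0)[3].round(2),'F',L.mean(0)[4:7].round(2),'M',L.mean(0)[7:].round(3),'rot',s['tcp_rot'][:2].round(4),'w',s['grip_width'].round(1))
                                                                                                                                                                                                    ^^^^^^^^^^^^^^^^^^^^^
AttributeError: 'float' object has no attribute 'round'
Traceback (most recent call last):
  File "rd.py", line 5, in <module>
    L=np.array(L); print('t',round(s['time'],2),'pos',L.mean(0)[:3].round(2),'yaw',L.mean(0)[3].round(2),'F',L.mean(0)[4:7].round(2),'M',L.mean(0)[7:].round(3),'rot',s['tcp_rot'][:2].round(4),'w',s['grip_width'].round(1))
                                                                                                                                                                                                    ^^^^^^^^^^^^^^^^^^^^^
AttributeError: 'float' object has no attribute 'round'
Traceback (most recent call last):
  File "rd.py", line 5, in <module>
    L=np.array(L); print('t',round(s['time'],2),'pos',L.mean(0)[:3].round(2),'yaw',L.mean(0)[3].round(2),'F',L.mean(0)[4:7].round(2),'M',L.mean(0)[7:].round(3),'rot',s['tcp_rot'][:2].round(4),'w',s['grip_width'].round(1))
                                                                                                                                                                                                    ^^^^^^^^^^^^^^^^^^^^^
AttributeError: 'float' object has no attribute 'round'
```

```bash
sed -i "s/s\['grip_width'\].round(1)/round(s['grip_width'],1)/; s/range(6)/range(5)/" rd.py; python3 rd.py
```

```text
t 15.52 pos [523.39  21.38 267.56] yaw 181.16 F [1.85 1.52 3.83] M [ 0.238 -0.402 -0.039] rot [3.1416e+00 3.0000e-04] w 59.1
```

```bash
python3 -m pendant '[[[0,0,0],[0,0,0.07],0.05],[[0,0,0],[0,0,0.07],0.05]]' >/dev/null; python3 rd.py
python3 -m pendant '[[[0,0,0],[0,0,0.07],0.05],[[0,0,0],[0,0,0.07],0.05]]' >/dev/null; python3 rd.py
```

```text
t 15.93 pos [523.35  21.34 267.55] yaw 177.2 F [2.19 0.42 3.6 ] M [ 0.169 -0.41  -0.034] rot [3.1416e+00 2.0000e-04] w 59.1
t 16.35 pos [523.35  21.36 267.55] yaw 173.21 F [2.49 0.96 3.36] M [ 0.134 -0.436 -0.058] rot [3.1415e+00 2.0000e-04] w 58.8
```

```bash
python3 -m pendant '[[[0,0,0],[0,0,0.06],0.05],[[0,0,0],[0,0,0.06],0.05]]' >/dev/null; python3 rd.py
python3 -m pendant '[[[0,0,0],[0,0,0.06],0.05],[[0,0,0],[0,0,0.06],0.05]]' >/dev/null; python3 rd.py
```

```text
t 16.77 pos [523.36  21.43 267.54] yaw 169.76 F [2.76 1.23 3.8 ] M [ 0.275 -0.516 -0.005] rot [3.1414e+00 2.0000e-04] w 58.5
t 17.18 pos [523.38  21.46 267.54] yaw 166.32 F [3.35 2.47 3.55] M [ 0.426 -0.624 -0.023] rot [3.1413e+00 3.0000e-04] w 58.6
```

```bash
python3 -m pendant '[[[0,0,0],[0,0,0.06],0.05],[[0,0,0],[0,0,0.06],0.05]]' >/dev/null; python3 rd.py
python3 -m pendant '[[[0,0,0],[0,0,0.06],0.05],[[0,0,0],[0,0,0.06],0.05]]' >/dev/null; python3 rd.py
```

```text
t 17.6 pos [523.39  21.44 267.56] yaw 162.88 F [3.87 3.34 3.53] M [ 0.509 -0.68   0.   ] rot [3.1413e+00 3.0000e-04] w 58.9
t 18.02 pos [523.36  21.36 267.56] yaw 159.44 F [4.05 2.49 3.55] M [ 0.455 -0.698 -0.061] rot [3.1414e+00 2.0000e-04] w 58.9
```

```bash
python3 -m pendant '[[[-0.0003,0.0004,0],[0,0,0],0.05],[[-0.0003,0.0004,0],[0,0,0.05],0.05],[[-0.0003,0.0004,0],[0,0,0.05],0.05]]' >/dev/null; python3 rd.py
python3 -m pendant '[[[0,0,0],[0,0,0.05],0.05],[[0,0,0],[0,0,0.05],0.05]]' >/dev/null; python3 rd.py
```

```text
t 18.52 pos [523.54  21.51 267.46] yaw 156.56 F [1.89 0.41 4.58] M [ 0.11  -0.317 -0.036] rot [-3.1412e+00 -6.0000e-04] w 59.0
t 18.93 pos [523.56  21.57 267.43] yaw 153.7 F [ 0.92 -0.31  4.65] M [ 0.007 -0.112 -0.047] rot [-3.1412e+00 -5.0000e-04] w 58.7
```

```bash
python3 -m pendant '[[[0,0,0],[0,0,0.05],0.05],[[0,0,0],[0,0,0.05],0.05]]' >/dev/null; python3 rd.py
python3 -m pendant '[[[0,0,0],[0,0,0.05],0.05],[[0,0,0],[0,0,0.05],0.05]]' >/dev/null; python3 rd.py
```

```text
t 19.35 pos [523.61  21.64 267.44] yaw 150.84 F [0.15 0.25 4.94] M [-0.007 -0.007 -0.008] rot [-3.1414e+00 -4.0000e-04] w 59.0
t 19.77 pos [523.67  21.67 267.46] yaw 147.97 F [-0.02 -0.07  4.16] M [-0.028 -0.009 -0.011] rot [-3.1416e+00 -3.0000e-04] w 58.8
```

```bash
python3 -m pendant '[[[0,0,0],[0,0,0.05],0.05],[[0,0,0],[0,0,0.05],0.05]]' >/dev/null; python3 rd.py
python3 -m pendant '[[[0,0,0],[0,0,0.05],0.05],[[0,0,0],[0,0,0.05],0.05]]' >/dev/null; python3 rd.py
```

```text
t 20.18 pos [523.73  21.67 267.49] yaw 145.11 F [0.12 0.43 4.05] M [ 0.022 -0.029 -0.032] rot [ 3.1415 -0.    ] w 58.5
t 20.6 pos [523.76  21.66 267.51] yaw 142.24 F [0.72 0.32 3.89] M [ 0.002 -0.084 -0.043] rot [3.1415 0.    ] w 59.0
```

```bash
python3 -m pendant '[[[0,0,0],[0,0,0.05],0.05],[[0,0,0],[0,0,0.05],0.05]]' >/dev/null; python3 rd.py
```

```text
t 21.02 pos [523.75  21.65 267.51] yaw 139.38 F [0.42 0.22 3.89] M [-0.002 -0.114  0.006] rot [3.1415 0.    ] w 59.0
```

```bash
python3 -m pendant '[[[0,0,0],[0,0,0.05],0.05],[[0,0,0],[0,0,0.05],0.05]]' >/dev/null; python3 rd.py
```

```text
t 21.43 pos [523.72  21.65 267.51] yaw 136.51 F [0.35 0.12 4.63] M [-0.032 -0.053  0.025] rot [ 3.1416e+00 -1.0000e-04] w 59.3
```

```bash
python3 -m pendant '[[[0,0,0],[0,0,0.04],0.05],[[0,0,0],[0,0,0.04],0.05]]' >/dev/null; python3 rd.py
```

```text
t 21.85 pos [523.73  21.63 267.46] yaw 134.21 F [ 0.6  -0.38  3.19] M [-0.055 -0.114  0.021] rot [ 3.1415 -0.    ] w 59.1
```

```bash
python3 -m pendant '[[[0,0,0],[0,0,0.04],0.05],[[0,0,0],[0,0,0.04],0.05]]' >/dev/null; python3 rd.py
```

```text
t 22.27 pos [523.77  21.65 267.39] yaw 131.91 F [ 2.01 -0.59  0.43] M [-0.072 -0.295  0.002] rot [ 3.1415 -0.    ] w 59.0
```

The pins have met the ramps at yaw of about 135°, with roughly 5 N of my own preload. I'll keep turning while following the ring down, aiming for yaw of about 124°.

```bash
python3 -m pendant '[[[0,0,0.0003],[0,0,0.04],0.05],[[0,0,0.0003],[0,0,0.04],0.05]]' >/dev/null; python3 rd.py
```

```text
t 22.68 pos [523.78  21.65 267.26] yaw 129.62 F [1.82 0.03 1.76] M [-0.071 -0.286 -0.02 ] rot [3.1414e+00 1.0000e-04] w 58.8
```

```bash
python3 -m pendant '[[[0,0,0.0002],[0,0,0.04],0.05],[[0,0,0.0002],[0,0,0.04],0.05]]' >/dev/null; python3 rd.py
```

```text
t 23.1 pos [523.79  21.66 267.09] yaw 127.32 F [1.92 0.36 2.43] M [-0.071 -0.29  -0.039] rot [3.1413 0.    ] w 58.9
```

```bash
sed -i "s/'rot',/'tau6',s['tau'][5].round(4),'rot',/" rd.py; python3 -m pendant '[[[0,0,0],[0,0,0.02],0.05],[[0,0,0],[0,0,0.02],0.05]]' >/dev/null; python3 rd.py
```

```text
t 23.52 pos [523.8   21.67 267.04] yaw 126.13 F [ 2.47 -0.39  1.81] M [-0.021 -0.421  0.11 ] tau6 0.1177 rot [3.1413e+00 1.0000e-04] w 58.9
```

```bash
python3 -m pendant '[[[0,0,0.0001],[0,0,0.02],0.05],[[0,0,0.0001],[0,0,0.02],0.05]]' >/dev/null; python3 rd.py
```

```text
t 23.93 pos [523.79  21.67 266.96] yaw 124.97 F [2.54 0.15 2.22] M [-0.02  -0.466  0.15 ] tau6 0.1267 rot [3.1413e+00 1.0000e-04] w 58.9
```

```bash
python3 -m pendant '[[[0,0,0.0001],[0,0,0.02],0.05],[[0,0,0.0001],[0,0,0.02],0.05]]' >/dev/null; python3 rd.py
```

```text
t 24.35 pos [523.77  21.66 266.87] yaw 123.82 F [2.77 0.05 2.69] M [-0.035 -0.486  0.132] tau6 0.1144 rot [3.1413 0.    ] w 59.2
```

Resistance is 0.13 N m, 14° past the unloaded meeting point, and the hand has sunk about 0.95 mm (roughly 17 N). One more degree, then release.

```bash
python3 -m pendant '[[[0,0,0.0001],[0,0,0.02],0.05],[[0,0,0.0001],[0,0,0.02],0.05]]' >/dev/null; python3 rd.py
python3 -m pendant '[[[0,0,0],[0,0,0],0.06],[[0,0,0],[0,0,0],0.064],[[0,0,0],[0,0,0],0.07],[[0,0,0],[0,0,0],0.08],[[0,0,0],[0,0,0],0.085],[[0,0,0],[0,0,0],0.085]]'
python3 -c "
from h import *
go(523.8,21.6,340,np.pi)"
```

```text
t 24.77 pos [523.78  21.65 266.77] yaw 122.68 F [ 2.83 -0.47  2.75] M [-0.006 -0.494  0.168] tau6 0.1737 rot [3.1414e+00 1.0000e-04] w 59.1
time: 25.27
tool_pos: [523.5, 21.7, 266.4]
tcp_rot: [-3.141, -0.001, 2.141]
contact_force: [0.5, 0.1, 0.3]
grip_width: 83.4
t 25.27 pos [523.5  21.7 266.4] rot [-3.1408e+00 -7.0000e-04  2.1412e+00] j6 -0.68 F [0.5 0.1 0.3] M [-0.068  0.039 -0.012] w 83.4
shift [ -0.2   0.2 -73.6] turn [-0.    -0.001 -1.   ]
```

```bash
python3 -m pendant '[[[0,0,-0.02],[0,0,0],0.085],[[0,0,-0.05],[0,0,0],0.085],[[0,0,-0.075],[0,0,-0.12],0.085],[[0,0,-0.075],[0,0,-0.24],0.085],[[0,0,-0.075],[0,0,-0.36],0.085],[[0,0,-0.075],[0,0,-0.48],0.085],[[0,0,-0.075],[0,0,-0.6],0.085],[[0,0,-0.075],[0,0,-0.72],0.085],[[0,0,-0.075],[0,0,-0.84],0.085],[[0,0,-0.075],[0,0,-0.96],0.085]]' >/dev/null
python3 -m pendant '[[[-0.025,0,0],[0,0,-0.04],0.085],[[-0.05,0,0],[0,0,-0.04],0.085],[[-0.05,0,0],[0,0,-0.04],0.085],[[-0.05,0,0],[0,0,-0.04],0.085],[[-0.05,0,0],[0,0,-0.04],0.085]]'
python3 - <<'E'
from h import *
import pickle
c=snap('wrist');pickle.dump(c,open('w9.pkl','wb'))
x,y=proj(c,[523.8,21.6,105]).astype(int);print(x,y)
y0=max(y-80,0);x0=x-100
cv2.imwrite('pics/w9c.png',cv2.resize(c['color'][:,:,::-1][y0:y+80,x0:x+100],None,fx=3,fy=3,interpolation=cv2.INTER_CUBIC))
s=cv2.resize(c['color'][y0:y+80,x0:x+100],None,fx=4,fy=4,interpolation=cv2.INTER_CUBIC); h=cv2.cvtColor(s,cv2.COLOR_RGB2HSV).astype(int)
m=((h[...,0]>95)&(h[...,0]<130)&(h[...,1]>90)).astype(np.uint8)
cn=max(cv2.findContours(m,cv2.RETR_EXTERNAL,cv2.CHAIN_APPROX_NONE)[0],key=len).reshape(-1,2)
P=np.array([onz(c,(p+.5)/4-.5+[x0,y0],104.5)[:2] for p in cn],np.float32); print(cv2.fitEllipse(P))
W=(s.min(2)>150).astype(np.uint8); n,l,st,ce=cv2.connectedComponentsWithStats(W)
for k in range(1,n):
    q=onz(c,(ce[k]+.5)/4-.5+[x0,y0],104.5)[:2]; d=q-[523.8,21.6]
    if st[k,4]>100 and np.hypot(*d)<35: print('white',q,np.degrees(np.arctan2(d[1],d[0])))
E
```

```text
time: 26.52
tool_pos: [573.1, 19.7, 341.2]
tcp_rot: [3.141, -0.002, 3.141]
contact_force: [0.7, 0.3, -0.1]
grip_width: 85.1
257 134
((523.5797119140625, 21.51144790649414), (60.38010025024414, 61.05714797973633), 162.4756622314453)
white [522.59141121  21.41482009] -171.28889044355475
```

View pics/w9c.png

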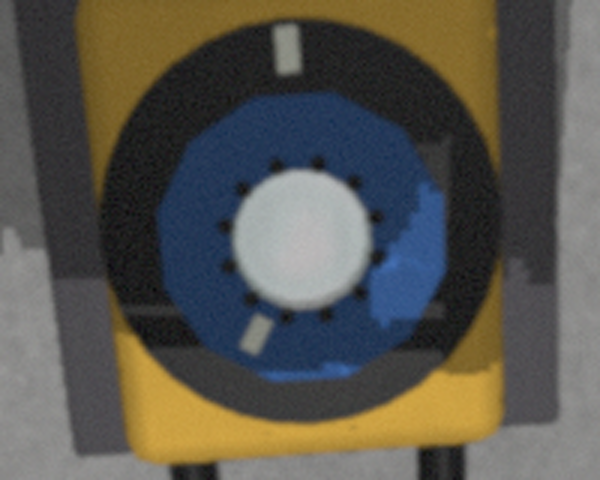

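The ring is level and centred at (523.6, 21.5), and the lens shows in its hole. The mark at crop (256,335) is at about -26°, where I left it (-27°), so it hasn't backed off. Handing in.

```bash
python3 -c "
from plant import close_job,get_obs
print(get_obs()['contact_force'],get_obs()['time']); print(close_job())"
```

```text
[ 0.12167082 -0.81552303  0.2207745 ] 26.5667
the job is handed in; nothing more can be done
None
```

I put the lens on its seat and let go of it. Then I lowered the blue ring over the neck, screwed it down clockwise, released it and handed the job in at 26.6 s. No verdict was reported.

- **Turning:** I turned the ring about 72° in all. The pins met the ramps at roughly 60°. I stopped about 12° past that point, or 15–16° past where they would have met without my pressing lightly on the ring.
- **Snugness:** The last resistance to turning was 0.17 N m, and the hand had sunk about 1 mm. That suggests about 17–20 N of squeeze, but I worked this out from height and angle and did not measure it.
- **Final picture:** The ring looked level and was centred at (523.6, 21.5), within 1 mm of my (523.4, 21.4) estimate for the neck. Its mark was at about -26°, against the -27° where I let go, so it had not backed off. The gripper was clear of everything.

**Checks that disagreed:**
- **Neck position:** The fixed cameras put the neck 2–3 mm away from the wrist camera's position, so I used the wrist camera.
- **Ring height:** My first height for the ring, from the wrist and top views, came out at 26 mm against the 21 mm given. Two wrist views then gave 22.3 mm.
- **Resistance reading:** It stayed near zero for the first few degrees after the pins met the ramps, then rose to 0.11–0.17 N m.
- **Side force:** About 5 N built up mid-turn, and it went away after a 0.5 mm sideways correction.

I did not measure the bystanders again at the end, but no unexpected contact force showed in any reading.

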